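Balance a flange against brass weights

TASK

A flange of unknown mass sits on one pan of the balance. Pick up the large brass weight that has fallen over on the bench and stand it upright on the empty pan, then add small weights from the sloping stand, standing upright beside it, until the beam comes to rest level with the red pointer within the green band. Set the weights down rather than dropping them, keep any small weight you do not need in a seat of the stand, and leave the flange and the other things on the bench alone.

Things in the scene. Friction and masses are not known exactly. Their poses are not given: they have to be found in the camera images.
- beam (a joint): Tilt of the balance beam, rad. 0 = level; negative = flange pan low; positive = weights pan low. Stops at -0.12 and +0.12. The green band is -0.05 to +0.05. The beam is sprung: away from the stops it rests at about 0.080 rad per 100 g of difference between the pans, and settles in about 1 s. A red pointer stands up from the beam and leans with it, over a white scale plate with the green band.
- balance: Fixed balance, green base 150 x 300 mm, 22 mm high. Origin: centre of its underside on the bench. The beam runs along its y axis: flange pan at +130 mm y, weights pan at -130 mm y. In the middle a post with a white scale plate (60 mm wide, up to 195 mm high) and the red pointer, 210 mm high.
- pan_w_top (a point): Centre of the top face of the weights pan, a flat level 130 x 130 mm steel plate without rim. The pan stays level and moves straight up and down with the beam: 105 mm above the bench when the beam is level, 120.6 mm at the start (beam at its stop), 89.4 mm at lowest. Axes parallel to the balance's.
- pan_p_top (a point): Centre of the top face of the flange pan, same size, moving oppositely.
- flange: Copper-coloured flange, disc 72 mm in diameter and 12 mm thick with a 36 mm hub, 42 mm high; stands on the flange pan. Origin: centre of its underside, z up. Its mass is unknown, 470 to 730 g.
- weight400: 400 g brass weight: octagonal body 38 mm across flats and 40 mm high, on top of it a round knob 22 mm in diameter, 57 mm overall. Origin: centre of the flat base; z runs along its axis to the knob; x and y are normal to two pairs of flats. Mass centre about 21 mm from the base. At the start it lies on one flat on the bench, axis level and 19 mm above the bench.
- weight200: 200 g brass weight: octagonal body 30 mm across flats and 33 mm high, on top of it a round knob 18 mm in diameter, 48 mm overall. Origin: centre of the flat base; z runs along its axis to the knob; x and y are normal to two pairs of flats. Mass centre about 17 mm from the base. At the start it stands in one of the two seats of the sloping stand.
- weight100: 100 g brass weight: octagonal body 24 mm across flats and 26 mm high, on top of it a round knob 18 mm in diameter, 41 mm overall. Origin: centre of the flat base; z runs along its axis to the knob; x and y are normal to two pairs of flats. Mass centre about 14 mm from the base. At the start it stands in the other seat.
- stand: Fixed wooden stand, 160 mm wide along its y axis, 75 mm deep, about 60 mm high. Its top slopes down towards its -x side, so that the weights' axes lean 30 degrees from vertical towards -x (towards the robot). Two square pockets 35 mm (up the slope) x 37 mm (across), 9 mm deep, 83 mm apart along y. Origin: centre of its underside on the bench.
- seat_left (a point): Centre of the floor of the seat at the stand's +y side, 40 mm above the bench (axes as the stand's, not sloped).
- seat_right (a point): Centre of the floor of the seat at the stand's -y side, likewise.
- jar: Amber jar 60 mm in diameter, 85 mm high, bystander. Origin under its centre.
- filter_cup: Black filter cup 52 mm in diameter, 50 mm high, bystander. Origin under its centre.
- coupling: Steel sleeve 34 mm in diameter, 28 mm high, bystander. Origin under its centre.
- screwdriver: Screwdriver lying on the bench, bystander.
- parts_box: Clear open parts box 110 x 170 x 30 mm, bystander. Origin under its centre.
- probe_grip: Blue pistol-grip probe lying on the bench, 36 mm high, bystander.
Mind the look-alikes: they are no part of the job. Leave any orange look-alike of the weight400 alone.

How it is judged:
By the outcome, as a careful person would: the job done as asked, in the order asked, and still so for the second after the job is handed in, with the robot touching nothing.
It also fails if it takes over 72 s, if anything falls off the work surface, if the arm or the gripper's body presses on something with over 40 N, if the wrist force passes 120 N, or if a joint passes its speed limit or range.

ROBOT

A 6-joint arm with a two-finger parallel gripper is mounted at the origin on the work surface. World frame = base frame: x ahead of the robot, y to its left, z up, the work surface at z = 0. Lengths are in m, angles in rad, forces in N, time in s.
With the tool pointing down it reaches from about 0.25 to 0.85 m from the base axis. Payload 12.5 kg.
Tool frame: the origin (TCP) lies at the very end of the fingers, on their centre line; the grasp point (between the pads) lies ctrl.tcp_to_grasp behind it (ctrl.tcp_to_grasp is the distance from the TCP to the grasp point, in m); z points along the fingers, y is the line along which they close (so a half turn about z gives the same grasp; the last joint's range is limited). The gripper opens to 93 mm and grips with 3 to 60 N. Pads are 15 mm wide; open, the fingers measure 128 mm over their backs; the gripper's body (75 mm by 188 mm) begins 65 mm behind the grasp point.
Start: joints at [1.026, 0.351, 1.652, -0, 1.139, -0.085], TCP at [0.244, 0.493, 0.18] pointing down, gripper open.
Joint ranges: [-2.75, 2.75], [-0.79, 2.1], [0.01, 2.65], [-1.57, 4.71], [0.07, 3.14], [-2.87, 2.87]. Speed limits (rad/s): [2.22, 2.22, 2.79, 3.14, 3.14, 3.14].

INTERFACE

Orientations are given as a unit quaternion [w, x, y, z].
In Python, from station import ctrl gives the robot as it stands. The module is installed in compiled form; this text tells all that it offers.
- The arm moves only by the tool arm_command, never from a script. Its argument "motion" is a list that holds one entry, the list of rows, each a list of 5 numbers: the shift along the tool's x, y, z in m, then the turn about the tool's z in rad, then the opening, from 0 (shut) to 1 (fully open). A call has exactly 10 rows; each row shifts and turns the commanded pose from where the row before left it, along the tool's axes as they then stand; what a row does not reach is not made up. A row lasts 1/12 s, in which the tool goes at most 41.7 mm and 7.16 degrees, less where a joint would pass 70% of its speed; a pose out of reach is approached as far as the arm can. A call with a gripper value outside its range is refused whole. The fingers move at their own pace and stop on an object; "force" is the grip in N (left out, the last holds). Time passes only in rows, so rows that do not move let the fingers close, or fill a call up. It gives the time, the measured TCP pose, the force, the opening and the grip force at its end, in the units of the state.
- ctrl.read_state(): the state, without advancing time (a new reading comes with each control period).
- ctrl.capture(name): name is "scene" or "top" or "wrist"; returns (picture, depth): 400x640x3 uint8, blue, green, red; 400x640 float32, m along the optical axis (not along the pixel's ray), 0 where there is no reading.
- ctrl.get_calibration(name): a dict with "fx", "fy", "cx", "cy" (pixels), "T" (4x4, takes a point from camera to world coordinates). Camera axes: x right, y down, z forward; pixel columns grow to the right and rows downward; lengths in m; the calibration is good to about 2 mm. A picture is of the moment at which its call begins: read the wrist's pose just before it. get_calibration takes no time and is no camera call; for the wrist camera it gives the pose at the moment of the call.
- ctrl.hand_in(): hands the job in; it is judged then, once.
The state is a dict: "time_s": time; "qpos": joint angles; "qd": joint speeds; "joint_torque": joint torques, N m; "tcp_pos": TCP position; "tcp_rot": TCP orientation; "contact_force": force on the tool from outside, world axes, zero at the start; "wrist_torque": the same for the moment, N m; "width": finger opening in m; "finger_force": force on a finger pad.
Only numpy, scipy, OpenCV 4.12 (cv2) and the standard library are available. Lean on these libraries where they do the work, as an engineer would, in place of code of your own. Each camera call takes 0.05 s, during which the arm holds its last target. There are 200 camera calls.

## Working session

There is one attempt and no reset: what is moved stays moved. The work goes in short steps, Python scripts to look and compute and a tool call to move; the robot and the scene stay as the last step left them, time stands still between calls to the robot, and variables do not carry over. Pictures are saved under pics/ and viewed, at most 10 in all, crops included, and the job is handed in when it is done.

Besides the shell and the picture viewer there is one more tool, called after "Request:" by a JSON object that holds its "op" and its "data", one argument or row to a line. arm_command: Moves the arm, as the interface text tells. Its arguments: {"type":"object","properties":{"motion":{"type":"array"},"force":{"type":"number"}},"required":["motion"]}

```bash
mkdir -p pics
python3 - <<'E'
from station import ctrl
import cv2,numpy as np
s=ctrl.read_state();print(s,ctrl.tcp_to_grasp)
for n in("scene","top"):
    p,d=ctrl.capture(n);cv2.imwrite(f"pics/{n}0.png",p);np.save(f"pics/{n}0.npy",d)
    c=ctrl.get_calibration(n);print(n,c)
E
```

```text
{'time_s': 0.0, 'qpos': array([ 1.02638623e+00,  3.51237828e-01,  1.65240260e+00, -1.83785207e-05,
        1.13904088e+00, -8.45820762e-02]), 'qd': array([ 0.0003489 , -0.00045091, -0.00016794,  0.00053619, -0.00070226,
        0.00099564]), 'joint_torque': array([ 1.71231706e-03, -4.97317672e+01, -2.85261673e+01,  6.99277176e-02,
        2.56335171e-02, -8.82806353e-05]), 'tcp_pos': array([0.24387205, 0.4925743 , 0.17930873]), 'tcp_rot': array([-1.60445743e-04,  2.27890017e-01,  9.73686728e-01, -5.20209314e-04]), 'contact_force': array([0.18657635, 0.26769598, 0.64470933]), 'wrist_torque': array([ 0.02107914, -0.00078348,  0.02850097]), 'finger_force': 0.0, 'width': 0.09310864079462286} 0.0188
scene {'fx': 493.4509494154885, 'fy': 493.4509494154885, 'cx': 327.99371890966694, 'cy': 200.65179412436987, 'T': array([[ 0.3489626 ,  0.68514519, -0.63937561,  1.37910498],
       [ 0.93709964, -0.26118153,  0.23157821, -0.25272079],
       [-0.0083284 , -0.67997079, -0.7331919 ,  1.01819738],
       [ 0.        ,  0.        ,  0.        ,  1.        ]])}
top {'fx': 421.395613139224, 'fy': 421.395613139224, 'cx': 317.82968803611345, 'cy': 197.63182714188545, 'T': array([[-0.02503977, -0.99624746,  0.08284928,  0.43786508],
       [-0.99967458,  0.02535723,  0.0027816 ,  0.04106145],
       [-0.00487199, -0.08275267, -0.99655821,  1.41606006],
       [ 0.        ,  0.        ,  0.        ,  1.        ]])}
```

View pics/scene0.png

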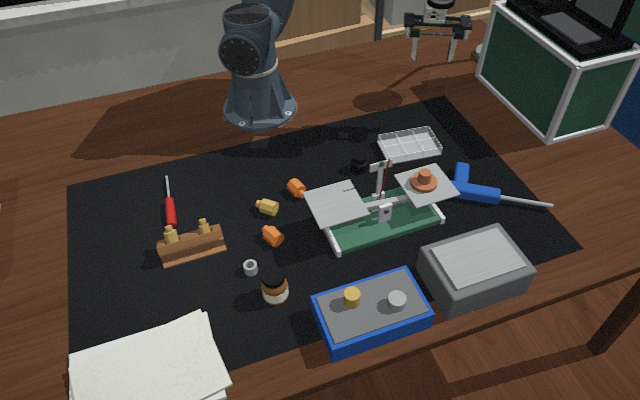

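View pics/top0.png

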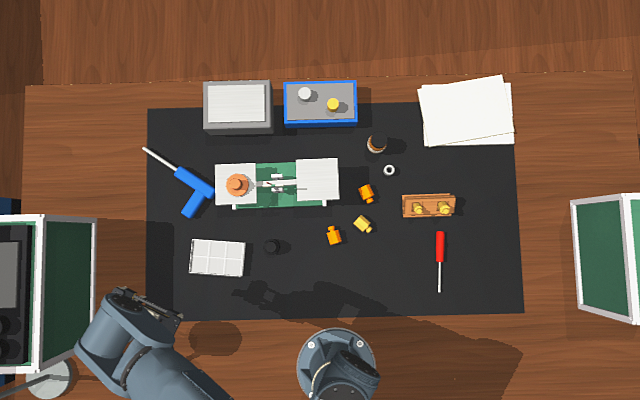

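The top view shows the brass weight lying at (362,224), with orange look-alikes at (334,235) and (366,193). The stand's weights are at (417,208) and (441,209), and the weights pan is at (317,179). The flange is on the left pan.

```bash
cat > h.py <<'E'
import cv2,numpy as np
from station import ctrl
def cloud(d,c):
    v,u=np.mgrid[:d.shape[0],:d.shape[1]]
    P=np.stack([(u-c["cx"])/c["fx"]*d,(v-c["cy"])/c["fy"]*d,d],-1)
    return P@c["T"][:3,:3].T+c["T"][:3,3]
def hsv(p): return cv2.cvtColor(p,cv2.COLOR_BGR2HSV)
E
python3 - <<'E'
from h import *
for n,rois in(("top",dict(w400=(345,208,380,240),stand=(400,190,460,220),wl=(408,200,424,218),wr=(434,200,450,218),pan=(290,150,345,205))),("scene",dict(w400=(250,192,285,222),wA=(160,222,182,246),wB=(195,214,213,236),pan=(300,175,375,232)))):
    p=cv2.imread(f"pics/{n}0.png");d=np.load(f"pics/{n}0.npy");P=cloud(d,ctrl.get_calibration(n));H=hsv(p)
    print(n,'brass px',H[224,362] if n=="top" else H[207,268])
    for k,(a,b,e,f) in rois.items():
        q=P[b:f,a:e].reshape(-1,3);h=H[b:f,a:e].reshape(-1,3)
        if k=="pan": m=(q[:,2]>.112)&(q[:,2]<.13)
        elif k=="stand": m=(q[:,2]>.015)&(q[:,2]<.2)
        elif k=="w400": m=(q[:,2]>.008)&(q[:,2]<.06)&(h[:,1]>90)
        else: m=(h[:,0]>17)&(h[:,0]<30)&(h[:,1]>90)&(q[:,2]>.05)
        q=q[m]; 
        if len(q)<5: print(k,len(q));continue
        r=cv2.minAreaRect((q[:,:2]*1000).astype(np.float32))
        print(k,len(q),'mean',q.mean(0).round(4),'z',q[:,2].min().round(3),q[:,2].max().round(3),'rect',np.round(r[0],1),np.round(r[1],1),round(r[2],1), 'hue',np.median(h[m],0))
        if k=="w400":
            t=q[q[:,2]>.03];U,S,V=np.linalg.svd(t-t.mean(0));print(' top pts',len(t),t.mean(0),V[0],S)
E
```

```text
top brass px [ 27 153 247]
w400 176 mean [ 0.464  -0.0979  0.0329] z 0.009 0.044 rect [ 462.1 -101.5] [56.7 37.7] 47.7 hue [ 25. 162. 247.]
 top pts 125 [ 0.46546102 -0.09675576  0.03580618] [-0.68552024 -0.72419621 -0.07484548] [0.15084597 0.10111671 0.03678314]
stand 935 mean [ 0.5206 -0.3125  0.0524] z 0.016 0.088 rect [ 520.8 -316. ] [162.6  60.9] 89.2 hue [ 14. 157. 213.]
wl 70 mean [ 0.5073 -0.268   0.0857] z 0.053 1.416 rect [ 466.9 -124.1] [ 34.1 333.7] 15.8 hue [ 22. 169. 237.]
wr 108 mean [ 0.5088 -0.3543  0.0697] z 0.05 0.088 rect [ 510.  -356.8] [30.4 40. ] 84.0 hue [ 21. 170. 229.]
pan 1737 mean [0.6038 0.0467 0.1206] z 0.113 0.129 rect [604.4  46.9] [130.  129.9] 0.6 hue [ 30.   5. 235.]
scene brass px [ 21 120 160]
w400 271 mean [ 0.4739 -0.1023  0.0274] z 0.009 0.041 rect [ 464.9 -103.8] [57.8 39.8] 45.1 hue [ 21. 122. 158.]
 top pts 118 [ 0.47156367 -0.09969557  0.03501164] [0.65780408 0.7525813  0.03025194] [0.13599008 0.08349691 0.02813877]
wA 192 mean [ 0.5241 -0.3577  0.0762] z 0.051 1.018 rect [ 935.9 -314.5] [894.5  29.9] 6.0 hue [ 21. 122. 162.]
wB 120 mean [ 0.5287 -0.2759  0.0794] z 0.05 1.018 rect [ 936.4 -259.2] [885.3  23.5] 2.4 hue [ 21.  121.  161.5]
pan 2049 mean [0.6095 0.0435 0.1189] z 0.113 0.125 rect [606.9  44.7] [136.3 129.9] 0.6 hue [ 84.   6. 180.]
```

```bash
cat >> h.py <<'E'
from scipy.spatial.transform import Rotation as Rn
def yaw_y(s=None):
    s=s or ctrl.read_state(); q=np.array(s["tcp_rot"]); return Rn.from_quat(q[[1,2,3,0]]).as_matrix()
def plan(tgt,yaw,n):
    """rows from the present pose to tgt with tool y at world yaw (deg)"""
    s=ctrl.read_state();R=yaw_y(s);p=s["tcp_pos"]
    y0=np.degrees(np.arctan2(R[1,1],R[0,1]));dy=(yaw-y0+180)%360-180;st=(np.array(tgt)-p)/n
    print('from',p.round(4),'yaw',y0.round(1),'turn',round(-dy,1),'tilt',R[2,2].round(4))
    out=[]
    for i in range(n):
        sh=R.T@st;out.append([*sh.round(4).tolist(),round(-np.radians(dy/n),3)]);R=R@Rn.from_euler('z',-dy/n,degrees=True).as_matrix()
    print(out)
E
python3 -c "
from h import *
plan((.4475,-.12,.15),-43,20)"
```

```text
from [0.2439 0.4926 0.1794] yaw 63.7 turn 106.7 tilt -1.0
[[-0.0227, -0.0229, 0.0015, np.float64(0.093)], [-0.0247, -0.0207, 0.0015, np.float64(0.093)], [-0.0266, -0.0183, 0.0015, np.float64(0.093)], [-0.0282, -0.0158, 0.0015, np.float64(0.093)], [-0.0295, -0.0131, 0.0015, np.float64(0.093)], [-0.0306, -0.0103, 0.0015, np.float64(0.093)], [-0.0314, -0.0074, 0.0015, np.float64(0.093)], [-0.032, -0.0045, 0.0015, np.float64(0.093)], [-0.0322, -0.0015, 0.0015, np.float64(0.093)], [-0.0322, 0.0015, 0.0015, np.float64(0.093)], [-0.032, 0.0045, 0.0015, np.float64(0.093)], [-0.0314, 0.0075, 0.0015, np.float64(0.093)], [-0.0306, 0.0104, 0.0015, np.float64(0.093)], [-0.0295, 0.0132, 0.0015, np.float64(0.093)], [-0.0281, 0.0158, 0.0015, np.float64(0.093)], [-0.0265, 0.0184, 0.0015, np.float64(0.093)], [-0.0247, 0.0208, 0.0015, np.float64(0.093)], [-0.0227, 0.023, 0.0015, np.float64(0.093)], [-0.0204, 0.025, 0.0015, np.float64(0.093)], [-0.018, 0.0268, 0.0015, np.float64(0.093)]]
```

Request:
{"op": "arm_command", "data": {
  "motion": [
    [[-0.023,-0.023,0.0015,0.093,0.5],[-0.025,-0.021,0.0015,0.093,0.5],[-0.027,-0.018,0.0015,0.093,0.5],[-0.028,-0.016,0.0015,0.093,0.5],[-0.0295,-0.013,0.0015,0.093,0.5],[-0.0305,-0.0105,0.0015,0.093,0.5],[-0.0315,-0.0075,0.0015,0.093,0.5],[-0.032,-0.0045,0.0015,0.093,0.5],[-0.032,-0.0015,0.0015,0.093,0.5],[-0.032,0.0015,0.0015,0.093,0.5]]
  ],
  "force": 8
}}

```text
time_s: 0.93
tcp_pos: [0.3461, 0.1848, 0.1647]
tcp_rot: [-0.0, 0.642, 0.767, -0.0]
contact_force: [0.2, 1.0, 0.8]
width: 0.0467
finger_force: 0.0
```

Request:
{"op": "arm_command", "data": {
  "motion": [
    [[-0.032,0.0045,0.0015,0.093,0.5],[-0.0315,0.0075,0.0015,0.093,0.5],[-0.0305,0.0105,0.0015,0.093,0.5],[-0.0295,0.013,0.0015,0.093,0.5],[-0.028,0.016,0.0015,0.093,0.5],[-0.0265,0.0185,0.0015,0.093,0.5],[-0.0245,0.021,0.0015,0.093,0.5],[-0.0225,0.023,0.0015,0.093,0.5],[-0.0205,0.025,0.0015,0.093,0.5],[-0.018,0.027,0.0015,0.093,0.5]]
  ]
}}

```text
time_s: 1.77
tcp_pos: [0.4491, -0.1215, 0.1496]
tcp_rot: [-0.0, 0.918, 0.397, -0.0]
contact_force: [0.0, 0.0, -0.1]
width: 0.0462
finger_force: 0.0
```

Run:
```python
from h import *
s=ctrl.read_state();c=ctrl.get_calibration("wrist");p,d=ctrl.capture("wrist");cv2.imwrite("pics/w1.png",p)
print(s["time_s"],s["tcp_pos"],s["qpos"].round(2),s["width"],s["contact_force"])
P=cloud(d,c);h=hsv(p);m=(h[...,0]>17)&(h[...,0]<31)&(h[...,1]>80)&(P[...,2]>.01)&(P[...,2]<.06)
n,l,st,ce=cv2.connectedComponentsWithStats(m.astype(np.uint8))
for i in range(1,n):
    if st[i,4]>300:
        q=P[l==i];r=cv2.minAreaRect((q[:,:2]*1000).astype(np.float32));print(st[i],ce[i].round(),q.mean(0).round(4),q[:,2].max(),r)
        t=q[q[:,2]>.034];r=cv2.minAreaRect((t[:,:2]*1000).astype(np.float32));print('top flat',r)
plan((.4475,-.12,.15),-43,3)
```

```text
1.7667 [ 0.44912248 -0.12148931  0.14960318] [-0.36  0.23  1.89  0.    1.01  0.39] 0.04621950584663843 [ 0.01526798  0.00174074 -0.06494594]
[ 388   63   49   52 1266] [413.  89.] [ 0.5683 -0.1107  0.0357] 0.03874000556975127 ((568.8319091796875, -109.4315185546875), (40.09808349609375, 26.163318634033203), 21.05284309387207)
top flat ((569.8535766601562, -111.80696105957031), (40.000274658203125, 20.85835838317871), 21.438434600830078)
[ 188   73   53   65 1486] [212. 106.] [0.4285 0.0014 0.0337] 0.039219274361439294 ((430.6748962402344, 3.717294692993164), (56.700931549072266, 27.03877830505371), 15.330589294433594)
top flat ((423.65576171875, -1.7574710845947266), (40.04594421386719, 20.148517608642578), 15.268267631530762)
[299 132  41  61 805] [327. 160.] [ 0.4697 -0.1057  0.0287] 0.038338531290348754 ((462.131591796875, -102.27107238769531), (57.00821304321289, 38.08264923095703), 46.72541427612305)
top flat ((472.1630554199219, -103.49012756347656), (42.327640533447266, 14.18213939666748), 27.5593318939209)
[435 221  74  26 957] [473. 237.] [ 0.5213 -0.2479  0.05  ] 0.05996735106751322 ((521.6097412109375, -244.48959350585938), (28.190813064575195, 57.68061447143555), 57.917633056640625)
top flat ((522.333740234375, -244.94346618652344), (28.190813064575195, 55.971588134765625), 57.917633056640625)
from [ 0.451  -0.1255  0.1496] yaw -43.7 turn -0.7 tilt -1.0
[[0.0005, -0.0021, -0.0001, np.float64(-0.004)], [0.0005, -0.0021, -0.0001, np.float64(-0.004)], [0.0005, -0.0021, -0.0001, np.float64(-0.004)]]
```

View pics/w1.png

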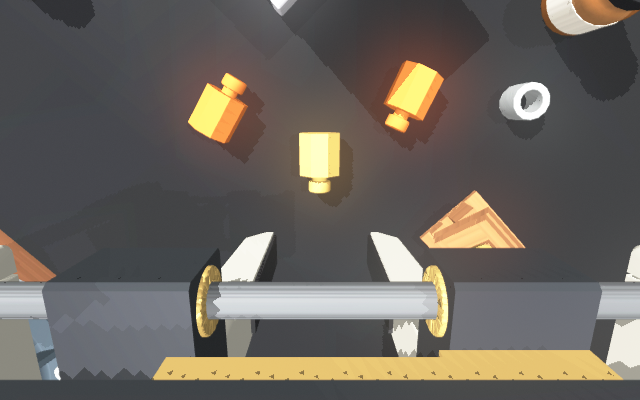

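The wrist view shows the brass weight at (320,155) with its knob at (320,186), in line with the fingers. It agrees with the top view.

```bash
python3 -c "
from h import *
plan((.4465,-.119,.012),-43,8)"
```

```text
from [ 0.451  -0.1255  0.1496] yaw -43.7 turn -0.7 tilt -1.0
[[0.0002, -0.001, 0.0172, np.float64(-0.001)], [0.0002, -0.001, 0.0172, np.float64(-0.001)], [0.0002, -0.001, 0.0172, np.float64(-0.001)], [0.0002, -0.001, 0.0172, np.float64(-0.001)], [0.0002, -0.001, 0.0172, np.float64(-0.001)], [0.0002, -0.001, 0.0172, np.float64(-0.001)], [0.0002, -0.001, 0.0172, np.float64(-0.001)], [0.0002, -0.001, 0.0172, np.float64(-0.001)]]
```

Request:
{"op": "arm_command", "data": {
  "motion": [
    [[0.0005,-0.002,0.017,-0.003,0.5],[0.0005,-0.002,0.017,-0.003,0.5],[0.0005,-0.002,0.017,-0.003,0.5],[0,-0.002,0.017,-0.003,0.5],[0,0,0.017,0,0.5],[0,0,0.017,0,0.5],[0,0,0.017,0,0.5],[0,0,0.0185,0,0.5],[0,0,0,0,0.5],[0,0,0,0,0.5]]
  ]
}}

```text
time_s: 2.65
tcp_pos: [0.4437, -0.1131, 0.012]
tcp_rot: [-0.001, 0.914, 0.405, -0.001]
contact_force: [0.8, 0.1, 0.6]
width: 0.0464
finger_force: 0.0
```

```bash
python3 -c "
from h import *
plan((.4465,-.119,.012),-43,1)"
```

```text
from [ 0.4437 -0.1131  0.012 ] yaw -42.2 turn 0.8 tilt -1.0
[[-0.0025, 0.0061, -0.0, np.float64(0.014)]]
```

Request:
{"op": "arm_command", "data": {
  "motion": [
    [[-0.0025,0.006,0,0.014,0.5],[0,0,0,0,0.5],[0,0,0,0,0],[0,0,0,0,0],[0,0,0,0,0],[0,0,0,0,0],[0,0,0,0,0],[0,0,0,0,0],[0,0,0,0,0],[0,0,0,0,0]]
  ],
  "force": 8
}}

```text
time_s: 3.48
tcp_pos: [0.447, -0.1191, 0.0123]
tcp_rot: [-0.0, 0.917, 0.399, -0.0]
contact_force: [0.9, -0.1, -1.1]
width: 0.0013
finger_force: 0.0
```

Request:
{"op": "arm_command", "data": {
  "motion": [
    [[0,0,-0.005,0,0],[0,0,-0.01,0,0],[0,0,-0.015,0,0],[0,0,-0.015,0,0],[0,0,-0.015,0,0],[0,0,-0.015,0,0],[0,0,-0.015,0,0],[0,0,-0.01,0,0],[0,0,0,0,0],[0,0,0,0,0]]
  ]
}}

```text
time_s: 4.32
tcp_pos: [0.4472, -0.1193, 0.1127]
tcp_rot: [0.0, 0.917, 0.398, 0.0]
contact_force: [0.0, -0.2, -0.3]
width: 0.0007
finger_force: 0.0
```

Run:
```python
from h import *
s=ctrl.read_state();c=ctrl.get_calibration("scene");p,d=ctrl.capture("scene")
print(s["tcp_pos"],s["width"],s["contact_force"],s["finger_force"])
q=c["T"][:3,:3].T@(s["tcp_pos"]-c["T"][:3,3]);u=int(q[0]/q[2]*c["fx"]+c["cx"]);v=int(q[1]/q[2]*c["fy"]+c["cy"]);print(u,v)
a=p[v-60:v+60,u-80:u+80];w,dw=ctrl.capture("wrist")
cv2.imwrite("pics/a1.png",np.vstack([cv2.resize(a,(640,480),interpolation=cv2.INTER_CUBIC)]))
```

```text
[ 0.44716497 -0.11925829  0.11271032] 0.0007272336850319167 [ 0.02804276 -0.22332863 -0.2849521 ] 0.0
254 178
```

View pics/a1.png

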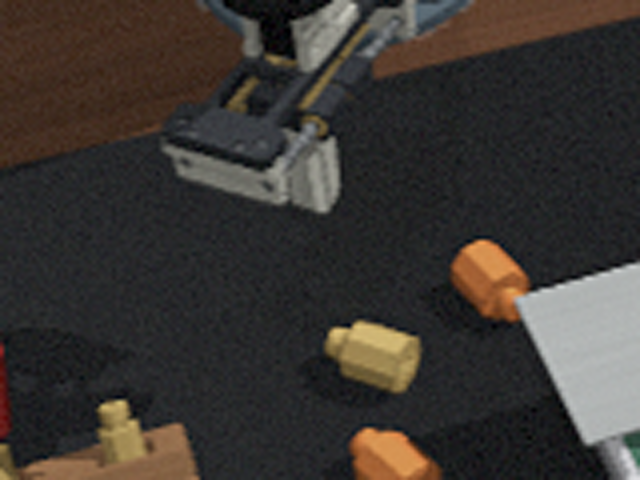

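The fingers closed on nothing. The weight still lies in place, with its knob towards the gripper. I'll re-measure from this settled pose.

Run:
```python
from h import *
s=ctrl.read_state();c=ctrl.get_calibration("wrist");p,d=ctrl.capture("wrist");P=cloud(d,c);h=hsv(p)
print(s["tcp_pos"]);R=yaw_y(s)
for n,(PP,hh) in dict(wrist=(P,h),top=None or (lambda x:(cloud(x[1],ctrl.get_calibration("top")),hsv(x[0])))(ctrl.capture("top"))).items():
    t=PP-s["tcp_pos"]; m=(hh[...,1]>80)&(np.hypot(PP[...,0]-.463,PP[...,1]+.102)<.045)&(PP[...,2]>.006)&(PP[...,2]<.06)
    q=t[m]@R; 
    print(n,len(q),'rel tool x',q[:,0].min().round(4),q[:,0].max().round(4))
    for a in np.arange(q[:,0].min(),q[:,0].max(),.005):
        k=(q[:,0]>=a)&(q[:,0]<a+.005);
        if k.sum()>1: print(a.round(4),k.sum(),'y',q[k,1].min().round(4),q[k,1].max().round(4),'z',PP[m][k,2].max().round(4))
cv2.imwrite("pics/w2.png",p)
```

```text
[ 0.44656943 -0.11904293  0.1117476 ]
wrist 991 rel tool x -0.0053 0.0515
-0.0053 72 y -0.0105 0.0108 z 0.0289
-0.0003 77 y -0.0105 0.0107 z 0.0289
0.0047 112 y -0.0105 0.0098 z 0.0286
0.0097 62 y -0.0188 0.0189 z 0.0373
0.0147 81 y -0.0188 0.0189 z 0.0371
0.0197 76 y 0.0082 0.0188 z 0.0367
0.0247 78 y 0.0082 0.0187 z 0.0374
0.0297 78 y 0.0081 0.0186 z 0.0368
0.0347 80 y 0.008 0.0186 z 0.038
0.0397 81 y 0.008 0.0184 z 0.0375
0.0447 84 y 0.008 0.0192 z 0.0374
0.0497 110 y -0.0181 0.0191 z 0.0364
top 47 rel tool x 0.0342 0.0518
0.0342 7 y -0.0193 -0.0099 z 0.0426
0.0392 10 y -0.0197 0.0006 z 0.0389
0.0442 16 y -0.0195 0.0177 z 0.0408
0.0492 14 y -0.0195 0.0149 z 0.0415
```

View pics/w2.png

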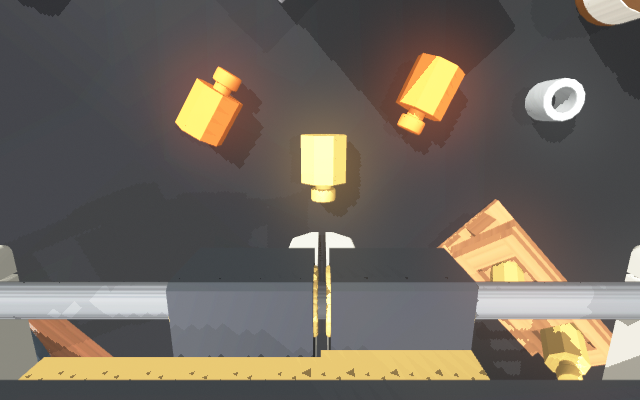

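The weight has not moved and is centred between the fingers (knob at tool x -5 to +12 mm). In the scene image the fingertips look higher than the TCP, so I'll measure their true height.

Run:
```python
from h import *
s=ctrl.read_state();print(s["tcp_pos"],s["qpos"])
for n in("scene","top","wrist"):
    p,d=ctrl.capture(n);P=cloud(d,ctrl.get_calibration(n))
    for r in (.02,.04):
        m=(np.hypot(P[...,0]-s["tcp_pos"][0],P[...,1]-s["tcp_pos"][1])<r)&(P[...,2]>.06)&(P[...,2]<.3)&(d>0)
        q=P[m]-s["tcp_pos"]
        if len(q): i=np.argsort(q[:,2]);print(n,r,len(q),'lowest rel (tool axes)',(q[i[:8]]@yaw_y(s)).round(4).tolist())
```

```text
[ 0.44653896 -0.11902597  0.11159522] [-3.61272124e-01  2.85507685e-01  1.93828883e+00 -2.74731743e-05
  9.19252885e-01  3.89777908e-01]
scene 0.02 272 lowest rel (tool axes) [[0.008, 0.0028, -0.0369], [0.0074, 0.0062, -0.0397], [0.0092, -0.0014, -0.0407], [0.0087, -0.008, -0.0417], [0.0064, -0.0018, -0.0428], [0.0082, -0.0095, -0.0438], [0.0088, 0.0024, -0.0439], [0.0095, -0.0017, -0.044]]
scene 0.04 834 lowest rel (tool axes) [[0.008, 0.0028, -0.0369], [0.0074, 0.0062, -0.0397], [0.0092, -0.0014, -0.0407], [0.0087, -0.008, -0.0417], [0.0064, -0.0018, -0.0428], [0.0082, -0.0095, -0.0438], [0.0088, 0.0024, -0.0439], [0.0095, -0.0017, -0.044]]
wrist 0.02 1394 lowest rel (tool axes) [[0.009, -0.0031, -0.0377], [0.009, 0.0009, -0.0378], [0.009, 0.003, -0.0378], [0.009, 0.0045, -0.0378], [0.0076, -0.0001, -0.0384], [0.0076, -0.0016, -0.0384], [0.0077, -0.0006, -0.0385], [0.0093, 0.0014, -0.0385]]
wrist 0.04 42468 lowest rel (tool axes) [[0.009, -0.0031, -0.0377], [0.009, 0.0009, -0.0378], [0.009, 0.003, -0.0378], [0.009, 0.0045, -0.0378], [0.0076, -0.0001, -0.0384], [0.0076, -0.0016, -0.0384], [0.0077, -0.0006, -0.0385], [0.0093, 0.0014, -0.0385]]
```

Request:
{"op": "arm_command", "data": {
  "motion": [
    [[0,0,0,0,0.35],[0,0,0,0,0.35],[0,0,0,0,0.35],[0,0,0,0,0.35],[0,0,0,0,0.35],[0,0,0,0,0.35],[0,0,0,0,0.35],[0,0,0,0,0.35],[0,0,0,0,0.35],[0,0,0,0,0.35]]
  ]
}}

```text
time_s: 5.5
tcp_pos: [0.447, -0.1192, 0.1123]
tcp_rot: [0.0, 0.917, 0.399, 0.0]
contact_force: [-0.4, -0.0, 0.1]
width: 0.0325
finger_force: 0.0
```

Run:
```python
from h import *
s=ctrl.read_state();print(s["tcp_pos"],s["width"])
for n in("scene","wrist"):
    p,d=ctrl.capture(n);P=cloud(d,ctrl.get_calibration(n))
    m=(np.hypot(P[...,0]-s["tcp_pos"][0],P[...,1]-s["tcp_pos"][1])<.06)&(P[...,2]>.06)&(P[...,2]<.3)&(d>0)
    q=P[m]-s["tcp_pos"]; i=np.argsort(q[:,2]);print(n,len(q),'lowest rel (tool axes)',(q[i[:12]]@yaw_y(s)).round(4).tolist())
```

```text
[ 0.4469981  -0.11920092  0.11232976] 0.0325045912805461
scene 1110 lowest rel (tool axes) [[0.0066, 0.0165, -0.0341], [-0.0064, -0.0189, -0.0372], [0.0005, -0.0172, -0.0376], [0.0031, -0.0178, -0.038], [0.0077, 0.0173, -0.0388], [-0.0011, -0.015, -0.0389], [0.0089, -0.0182, -0.0396], [0.0035, -0.0179, -0.0416], [-0.0011, -0.0157, -0.0418], [0.0091, -0.0239, -0.0418], [-0.0057, -0.0135, -0.0422], [-0.0073, -0.0165, -0.0425]]
wrist 69439 lowest rel (tool axes) [[0.0086, -0.0192, -0.0365], [0.0088, -0.0212, -0.0371], [-0.0037, 0.0153, -0.0372], [0.0073, -0.0181, -0.0374], [-0.0064, 0.0153, -0.0374], [-0.0074, 0.0153, -0.0376], [0.009, 0.02, -0.0377], [0.009, -0.0201, -0.0378], [0.0091, 0.0205, -0.0379], [0.0091, 0.019, -0.0379], [0.0075, 0.0165, -0.0379], [-0.0045, -0.0173, -0.0381]]
```

Both cameras agree that the real fingertips are 37.5 mm behind the reported TCP, whatever the opening. I'll correct for that by going 37 mm lower, in steps with a force check.

Request:
{"op": "arm_command", "data": {
  "motion": [
    [[0,0,0.015,0,0.5],[0,0,0.015,0,0.5],[0,0,0.015,0,0.5],[0,0,0.015,0,0.5],[0,0,0.015,0,0.5],[0,0,0.012,0,0.5],[0,0,0.01,0,0.5],[0,0,0.008,0,0.5],[0,0,0,0,0.5],[0,0,0,0,0.5]]
  ]
}}

```text
time_s: 6.43
tcp_pos: [0.447, -0.1192, 0.0074]
tcp_rot: [-0.0, 0.917, 0.399, -0.0]
contact_force: [0.0, -0.6, 0.3]
width: 0.0464
finger_force: 0.0
```

Request:
{"op": "arm_command", "data": {
  "motion": [
    [[0,0,0.008,0,0.5],[0,0,0.008,0,0.5],[0,0,0.008,0,0.5],[0,0,0.006,0,0.5],[0,0,0,0,0.5],[0,0,0,0,0.5],[0,0,0,0,0],[0,0,0,0,0],[0,0,0,0,0],[0,0,0,0,0]]
  ]
}}

```text
time_s: 7.27
tcp_pos: [0.4472, -0.1192, -0.0224]
tcp_rot: [0.0, 0.917, 0.399, 0.0]
contact_force: [0.1, -0.3, -0.4]
width: 0.024
finger_force: 0.0
```

Request:
{"op": "arm_command", "data": {
  "motion": [
    [[0,0,0,0,0],[0,0,0,0,0],[0,0,0,0,0],[0,0,0,0,0],[0,0,0,0,0],[0,0,0,0,0],[0,0,0,0,0],[0,0,0,0,0],[0,0,0,0,0],[0,0,0,0,0]]
  ]
}}

```text
time_s: 8.1
tcp_pos: [0.4471, -0.1193, -0.0226]
tcp_rot: [0.0, 0.917, 0.399, 0.0]
contact_force: [-0.3, -2.7, 4.0]
width: 0.0212
finger_force: 8.0
```

Request:
{"op": "arm_command", "data": {
  "motion": [
    [[0,0,-0.005,0,0],[0,0,-0.01,0,0],[0,0,-0.015,0,0],[0,0,-0.015,0,0],[0,0,-0.015,0,0],[0,0,-0.015,0,0],[0,0,-0.015,0,0],[0,0,-0.01,0,0],[0,0,0,0,0],[0,0,0,0,0]]
  ]
}}

```text
time_s: 8.93
tcp_pos: [0.4468, -0.1191, 0.0774]
tcp_rot: [0.0, 0.917, 0.399, 0.0]
contact_force: [-0.5, 0.5, -5.1]
width: 0.0209
finger_force: 8.0
```

```bash
cat >> h.py <<'E'
TIP=.0375
def held(view=None,z0=.01):
    """points of the held brass weight relative to the true fingertip, tool axes"""
    s=ctrl.read_state();R=yaw_y(s);tip=s["tcp_pos"]-R[:,2]*TIP
    print(s["time_s"],'tip',tip.round(4),'w',s["width"].round(4),'F',s["contact_force"].round(1),s["finger_force"])
    for n in("scene","wrist"):
        c=ctrl.get_calibration(n);p,d=ctrl.capture(n);P=cloud(d,c);h=hsv(p)
        m=(h[...,0]>17)&(h[...,0]<31)&(h[...,1]>70)&(np.hypot(P[...,0]-tip[0],P[...,1]-tip[1])<.06)&(P[...,2]<tip[2]+.03)&(P[...,2]>max(z0,tip[2]-.07))
        q=(P[m]-tip)@R
        if len(q)<10: print(n,len(q));continue
        print(n,len(q),'min',q.min(0).round(4),'max',q.max(0).round(4),'mean',q.mean(0).round(4))
        if view and n=="scene":
            u,v=np.argwhere(m).mean(0)[::-1].astype(int);a=p[max(v-45,0):v+45,max(u-60,0):u+60];cv2.imwrite(view,cv2.resize(a,(480,360),interpolation=cv2.INTER_CUBIC))
E
python3 -c "
from h import *
held('pics/a2.png')"
```

```text
Traceback (most recent call last):
  File "h.py", line 24, in held
    print(s["time_s"],'tip',tip.round(4),'w',s["width"].round(4),'F',s["contact_force"].round(1),s["finger_force"])
                                             ^^^^^^^^^^^^^^^^
AttributeError: 'float' object has no attribute 'round'
```

```bash
sed -i 's/s\["width"\].round(4)/round(s["width"],4)/' h.py; python3 -c "
from h import *
held('pics/a2.png')"
```

```text
8.9333 tip [ 0.4468 -0.1191  0.1149] w 0.0209 F [-0.5  0.5 -5.1] 7.998869866132736
scene 249 min [-0.0196 -0.0179 -0.0047] max [0.0198 0.023  0.0558] mean [0.0063 0.0089 0.0258]
wrist 3668 min [-0.0191 -0.0205 -0.0219] max [0.0213 0.0175 0.0546] mean [ 0.0078 -0.0016  0.0133]
```

View pics/a2.png

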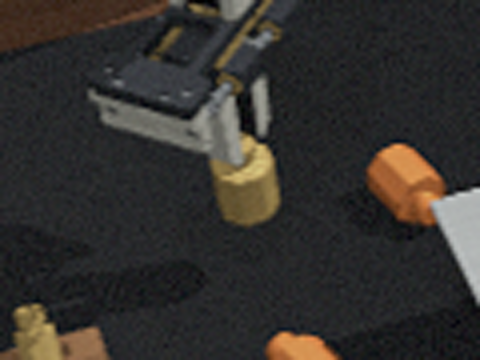

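The weight swung upright and hangs by its knob. I'll firm the grip, raise it and carry it over the pan.

Request:
{"op": "arm_command", "data": {
  "motion": [
    [[0,0,0,0,0],[0,0,0,0,0],[0,0,-0.012,0,0],[0,0,-0.015,0,0],[0,0,-0.015,0,0],[0,0,-0.015,0,0],[0,0,-0.015,0,0],[0,0,-0.015,0,0],[0,0,-0.01,0,0],[0,0,-0.008,0,0]]
  ],
  "force": 20
}}

```text
time_s: 9.87
tcp_pos: [0.447, -0.1192, 0.1829]
tcp_rot: [0.0, 0.917, 0.399, 0.0]
contact_force: [-1.7, 0.4, -4.4]
width: 0.0202
finger_force: 20.0
```

Run:
```python
from h import *
s=ctrl.read_state();R=yaw_y(s);tip=s["tcp_pos"]-R[:,2]*TIP;p,d=ctrl.capture("scene");P=cloud(d,ctrl.get_calibration("scene"));h=hsv(p)
m=(h[...,0]>17)&(h[...,0]<31)&(h[...,1]>90)&(np.hypot(P[...,0]-tip[0],P[...,1]-tip[1])<.03)&(abs(P[...,2]-tip[2]+.03)<.06)
q=(P[m]-tip)@R;print(tip,len(q),np.percentile(q,[1,5,50,95,99],axis=0).round(4),s["width"])
plan((.605,.076,.183),0,16)
```

```text
[ 0.44703084 -0.1191962   0.22037978] 292 [[-0.0154 -0.0136 -0.0033]
 [-0.0093 -0.0087  0.003 ]
 [ 0.0086  0.0111  0.0228]
 [ 0.0203  0.0202  0.0506]
 [ 0.0215  0.0212  0.0532]] 0.02023227390232536
from [ 0.4476 -0.1194  0.1839] yaw -43.0 turn -43.0 tilt -1.0
[[0.0156, -0.0011, 0.0001, np.float64(-0.047)], [0.0157, -0.0004, 0.0001, np.float64(-0.047)], [0.0157, 0.0003, 0.0001, np.float64(-0.047)], [0.0156, 0.0011, 0.0001, np.float64(-0.047)], [0.0156, 0.0018, 0.0001, np.float64(-0.047)], [0.0155, 0.0025, 0.0001, np.float64(-0.047)], [0.0153, 0.0033, 0.0001, np.float64(-0.047)], [0.0152, 0.004, 0.0001, np.float64(-0.047)], [0.015, 0.0047, 0.0001, np.float64(-0.047)], [0.0147, 0.0054, 0.0001, np.float64(-0.047)], [0.0145, 0.0061, 0.0001, np.float64(-0.047)], [0.0142, 0.0067, 0.0001, np.float64(-0.047)], [0.0138, 0.0074, 0.0001, np.float64(-0.047)], [0.0135, 0.008, 0.0001, np.float64(-0.047)], [0.0131, 0.0087, 0.0001, np.float64(-0.047)], [0.0127, 0.0093, 0.0001, np.float64(-0.047)]]
```

Request:
{"op": "arm_command", "data": {
  "motion": [
    [[0.0156,-0.001,0,-0.047,0],[0.0156,-0.0004,0,-0.047,0],[0.0156,0.0003,0,-0.047,0],[0.0156,0.001,0,-0.047,0],[0.0156,0.0018,0,-0.047,0],[0.0155,0.0025,0,-0.047,0],[0.0153,0.0033,0,-0.047,0],[0.015,0.004,0,-0.047,0],[0.015,0.0047,0,-0.047,0],[0.0147,0.0054,0,-0.047,0]]
  ]
}}

```text
time_s: 10.75
tcp_pos: [0.5453, 0.0032, 0.1813]
tcp_rot: [-0.001, 0.798, 0.602, -0.001]
contact_force: [-0.1, 0.1, -3.9]
width: 0.0202
finger_force: 20.0
```

Request:
{"op": "arm_command", "data": {
  "motion": [
    [[0.0145,0.006,0,-0.047,0],[0.014,0.0067,0,-0.047,0],[0.014,0.0074,0,-0.047,0],[0.0135,0.008,0,-0.047,0],[0.013,0.0087,0,-0.047,0],[0.0127,0.0093,0,-0.047,0],[0,0,0,0,0],[0,0,0.01,0,0],[0,0,0.01,0,0],[0,0,0,0,0]]
  ]
}}

```text
time_s: 11.58
tcp_pos: [0.6023, 0.0752, 0.1591]
tcp_rot: [-0.002, 0.707, 0.707, -0.002]
contact_force: [0.3, -0.5, -4.0]
width: 0.0203
finger_force: 20.0
```

Run:
```python
from h import *
s=ctrl.read_state();R=yaw_y(s);tip=s["tcp_pos"]-R[:,2]*TIP;p,d=ctrl.capture("scene");P=cloud(d,ctrl.get_calibration("scene"));h=hsv(p)
m=(h[...,0]>17)&(h[...,0]<31)&(h[...,1]>90)&(np.hypot(P[...,0]-tip[0],P[...,1]-tip[1])<.03)&(abs(P[...,2]-tip[2]+.03)<.06)
q=(P[m]-tip);print(tip,len(q),np.percentile(q,[1,5,50,95,99],axis=0).round(4),s["width"],s["contact_force"])
u,v=np.argwhere(m).mean(0)[::-1].astype(int);cv2.imwrite("pics/a3.png",cv2.resize(p[v-60:v+60,u-80:u+80],(640,480),interpolation=cv2.INTER_CUBIC))
plan((.605,.076,.165),0,1)
```

```text
[0.60250105 0.07524108 0.19655392] 285 [[-0.0121 -0.0204 -0.0536]
 [-0.0062 -0.0187 -0.0504]
 [ 0.0121 -0.0078 -0.0209]
 [ 0.0199  0.014   0.0013]
 [ 0.0212  0.0182  0.0053]] 0.02026421261059294 [ 0.28518879 -0.48208899 -3.99253532]
from [0.6029 0.0753 0.1603] yaw -0.0 turn -0.0 tilt -1.0
[[0.0007, 0.0021, -0.0047, np.float64(-0.0)]]
```

View pics/a3.png

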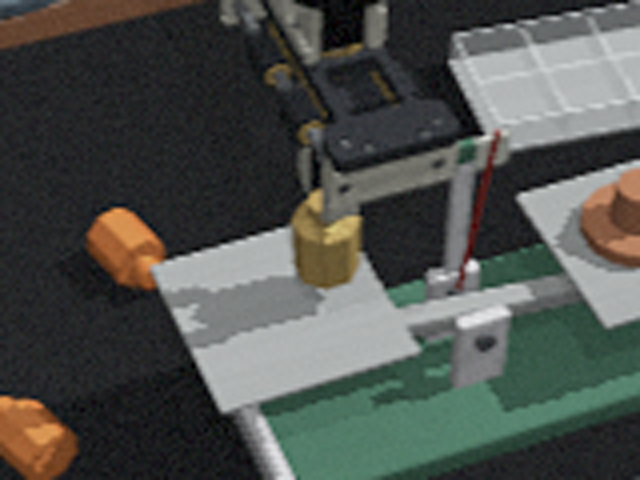

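The weight hangs upright over the pan, at about (325,245) in the crop. I'll lower it until the force shows contact.

Request:
{"op": "arm_command", "data": {
  "motion": [
    [[0,0,0.004,0,0],[0,0,0.004,0,0],[0,0,0.004,0,0],[0,0,0.003,0,0],[0,0,0.002,0,0],[0,0,0.001,0,0],[0,0,0.001,0,0],[0,0,0.001,0,0],[0,0,0,0,0],[0,0,0,0,0]]
  ]
}}

```text
time_s: 12.47
tcp_pos: [0.6043, 0.0759, 0.1424]
tcp_rot: [0.0, 0.707, 0.707, 0.0]
contact_force: [0.6, -0.9, -3.0]
width: 0.0204
finger_force: 20.0
```

Request:
{"op": "arm_command", "data": {
  "motion": [
    [[0,0,0.001,0,0],[0,0,0.001,0,0],[0,0,0.001,0,0],[0,0,0,0,0],[0,0,0,0,0],[0,0,0,0,0],[0,0,0,0,0],[0,0,0,0,0],[0,0,0,0,0],[0,0,0,0,0]]
  ]
}}

```text
time_s: 13.3
tcp_pos: [0.6042, 0.0759, 0.1393]
tcp_rot: [0.0, 0.707, 0.707, -0.0]
contact_force: [-0.3, 0.5, -3.9]
width: 0.02
finger_force: 20.0
```

Request:
{"op": "arm_command", "data": {
  "motion": [
    [[0,0,0.001,0,0],[0,0,0.001,0,0],[0,0,0.001,0,0],[0,0,0.001,0,0],[0,0,0,0,0],[0,0,0,0,0],[0,0,0,0,0],[0,0,0,0,0],[0,0,0,0,0],[0,0,0,0,0]]
  ]
}}

```text
time_s: 14.13
tcp_pos: [0.6044, 0.0759, 0.1354]
tcp_rot: [0.0, 0.707, 0.707, 0.0]
contact_force: [-0.3, 1.5, 0.2]
width: 0.0203
finger_force: 20.0
```

Request:
{"op": "arm_command", "data": {
  "motion": [
    [[0,0,0.001,0,0],[0,0,0.001,0,0],[0,0,0.001,0,0],[0,0,0,0,0],[0,0,0,0,0],[0,0,0,0,0],[0,0,0,0,0],[0,0,0,0,0],[0,0,0,0,0],[0,0,0,0,0]]
  ]
}}

```text
time_s: 14.97
tcp_pos: [0.6042, 0.0759, 0.1323]
tcp_rot: [0.0, 0.707, 0.707, -0.0]
contact_force: [0.6, 2.8, 0.8]
width: 0.02
finger_force: 20.0
```

Request:
{"op": "arm_command", "data": {
  "motion": [
    [[0,0,0,0,0],[0,0,0,0,0.35],[0,0,0,0,0.35],[0,0,0,0,0.35],[0,0,0,0,0.35],[0,0,0,0,0.35],[0,0,-0.01,0,0.4],[0,0,-0.015,0,0.4],[0,0,-0.02,0,0.4],[0,0,-0.02,0,0.4]]
  ],
  "force": 3
}}

```text
time_s: 15.8
tcp_pos: [0.6041, 0.0759, 0.1987]
tcp_rot: [-0.0, 0.707, 0.707, -0.0]
contact_force: [0.5, 1.2, 0.8]
width: 0.0373
finger_force: 0.0
```

```bash
cat >> h.py <<'E'
def panlook(f):
    p,d=ctrl.capture("scene");P=cloud(d,ctrl.get_calibration("scene"));h=hsv(p)
    m=(h[...,1]<40)&(abs(P[...,0]-.605)<.05)&(P[...,1]>-.01)&(P[...,1]<.1)&(P[...,2]>.08)&(P[...,2]<.13)
    print('pan z',np.median(P[m][:,2]).round(4),m.sum(),'beam est',((.105-np.median(P[m][:,2]))/.13).round(3))
    m=(h[...,0]>17)&(h[...,0]<31)&(h[...,1]>90)&(abs(P[...,0]-.605)<.08)&(abs(P[...,1]-.046)<.08)&(P[...,2]>.075)&(P[...,2]<.2)
    q=P[m];print('brass',len(q),np.percentile(q,[2,50,98],axis=0).round(4) if len(q) else '')
    cv2.imwrite(f,cv2.resize(p[130:250,290:450],(640,480),interpolation=cv2.INTER_CUBIC))
E
python3 - <<'E'
from h import *
panlook('pics/b1.png');print(ctrl.read_state()["tcp_pos"])
E
```

```text
pan z 0.1188 1050 beam est -0.106
brass 320 [[0.5964 0.0565 0.1214]
 [0.6149 0.0719 0.1557]
 [0.6251 0.0928 0.1773]]
[0.60591278 0.07596921 0.20317978]
```

View pics/b1.png

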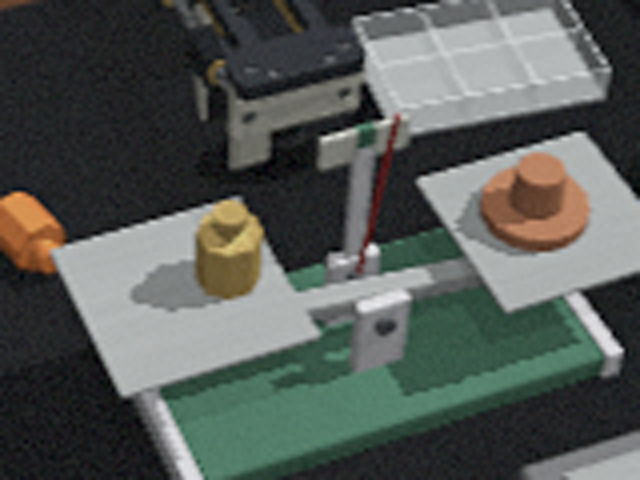

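The 400 g weight stands upright on the pan near (0.605, 0.076), at about (230,250) in the crop. The beam is still at its stop, with the red pointer far right. So the difference exceeds 150 g and the 200 g weight comes next, from the right seat.

Run:
```python
from h import *
plan((.41,-.357,.14),-90,16)
```

```text
from [0.6059 0.076  0.2032] yaw 0.1 turn 90.1 tilt -1.0
[[-0.027, -0.0123, 0.0039, np.float64(0.098)], [-0.0281, -0.0096, 0.0039, np.float64(0.098)], [-0.0289, -0.0068, 0.0039, np.float64(0.098)], [-0.0295, -0.0039, 0.0039, np.float64(0.098)], [-0.0297, -0.001, 0.0039, np.float64(0.098)], [-0.0297, 0.0019, 0.0039, np.float64(0.098)], [-0.0293, 0.0048, 0.0039, np.float64(0.098)], [-0.0287, 0.0077, 0.0039, np.float64(0.098)], [-0.0278, 0.0104, 0.0039, np.float64(0.098)], [-0.0267, 0.0131, 0.0039, np.float64(0.098)], [-0.0252, 0.0157, 0.0039, np.float64(0.098)], [-0.0236, 0.0181, 0.0039, np.float64(0.098)], [-0.0217, 0.0203, 0.0039, np.float64(0.098)], [-0.0196, 0.0223, 0.0039, np.float64(0.098)], [-0.0173, 0.0241, 0.0039, np.float64(0.098)], [-0.0149, 0.0257, 0.0039, np.float64(0.098)]]
```

Request:
{"op": "arm_command", "data": {
  "motion": [
    [[-0.027,-0.0123,0,0.098,0.5],[-0.028,-0.0096,0,0.098,0.5],[-0.029,-0.007,0,0.098,0.5],[-0.0295,-0.004,0.005,0.098,0.5],[-0.03,-0.001,0.005,0.098,0.5],[-0.03,0.002,0.005,0.098,0.5],[-0.0295,0.005,0.005,0.098,0.5],[-0.0285,0.0077,0.005,0.098,0.5],[-0.028,0.0104,0.005,0.098,0.5],[-0.0265,0.013,0.005,0.098,0.5]]
  ]
}}

```text
time_s: 16.68
tcp_pos: [0.4808, -0.1967, 0.1629]
tcp_rot: [0.0, 0.957, 0.289, 0.0]
contact_force: [0.2, -0.3, -0.6]
width: 0.0468
finger_force: 0.0
```

Request:
{"op": "arm_command", "data": {
  "motion": [
    [[-0.025,0.0157,0.005,0.098,0.5],[-0.0235,0.018,0.005,0.098,0.5],[-0.022,0.02,0.005,0.098,0.5],[-0.0195,0.0223,0.005,0.098,0.5],[-0.0173,0.024,0.005,0.098,0.5],[-0.015,0.0257,0.003,0.098,0.5],[0,0,0,0,0.5],[0,0,0,0,0.5],[0,0,0,0,0.5],[0,0,0,0,0.5]]
  ]
}}

```text
time_s: 17.52
tcp_pos: [0.4085, -0.3567, 0.1347]
tcp_rot: [0.0, 1.0, 0.003, 0.0]
contact_force: [-0.3, -0.1, 0.3]
width: 0.0466
finger_force: 0.0
```

```bash
cat >> h.py <<'E'
def stand(yc):
    s=ctrl.read_state();c=ctrl.get_calibration("wrist");p,d=ctrl.capture("wrist");P=cloud(d,c);h=hsv(p);cv2.imwrite("pics/stand%d.png"%(s["time_s"]*10),p)
    print(s["time_s"],s["tcp_pos"].round(4),s["qpos"].round(2))
    m=(h[...,0]>17)&(h[...,0]<31)&(h[...,1]>80)&(abs(P[...,1]-yc)<.025)&(P[...,2]>.045)&(P[...,2]<.11)&(P[...,0]>.45)&(P[...,0]<.57)
    q=P[m]; a=np.array([-.5,0,.866]);t=q@a
    print(len(q),'along axis',np.percentile(t,[1,99]).round(4))
    for lo in np.arange(t.max()-.045,t.max(),.005):
        k=(t>=lo)&(t<lo+.005)
        if k.sum()>5: print((lo-t.max()).round(3),k.sum(),'y',np.percentile(q[k,1],[1,99]).round(4),'x',np.percentile(q[k,0],[1,99]).round(4),'z',np.percentile(q[k,2],[1,99]).round(4))
E
python3 -c "
from h import *
stand(-.357)"
```

```text
17.5167 [ 0.4085 -0.3567  0.1347] [-0.8   0.39  1.72  0.    1.03  0.76]
2437 along axis [-0.2279 -0.1791]
-0.045 553 y [-0.3817 -0.3324] x [0.5169 0.5404] z [0.0459 0.0596]
-0.04 925 y [-0.3816 -0.3322] x [0.5137 0.5402] z [0.0459 0.0613]
-0.035 88 y [-0.3725 -0.3441] x [0.5173 0.5263] z [0.0551 0.0619]
-0.03 105 y [-0.373  -0.3435] x [0.5144 0.5239] z [0.0581 0.0663]
-0.025 102 y [-0.3728 -0.3438] x [0.5122 0.5212] z [0.0629 0.0705]
-0.02 231 y [-0.3733 -0.3437] x [0.4908 0.5184] z [0.0597 0.0749]
-0.015 36 y [-0.3733 -0.3453] x [0.4909 0.5164] z [0.0612 0.0758]
-0.01 47 y [-0.367 -0.35 ] x [0.4998 0.5073] z [0.0751 0.0802]
-0.005 104 y [-0.3673 -0.35  ] x [0.4891 0.5056] z [0.075  0.0842]
```

The 200 g weight is at the right seat with its body centred on y = -0.3585. The knob top is near (0.497, -0.3587, 0.0795).

Request:
{"op": "arm_command", "data": {
  "motion": [
    [[0.03,0.0005,0,-0.003,0.5],[0.03,0.0005,0,-0.003,0.5],[0.021,0.0005,0.005,0,0.5],[0.01,0.0005,0.015,0,0.5],[0,0,0.02,0,0.5],[0,0,0.02,0,0.5],[0,0,0.015,0,0.5],[0,0,0.01,0,0.5],[0,0,0,0,0.5],[0,0,0,0,0.5]]
  ],
  "force": 5
}}

```text
time_s: 18.4
tcp_pos: [0.4994, -0.3584, 0.0497]
tcp_rot: [-0.0, 1.0, 0.005, -0.0]
contact_force: [0.4, -0.2, 0.3]
width: 0.0465
finger_force: 0.0
```

```bash
python3 -c "
from h import *
plan((.4995,-.3587,.0335),-90,1)"
```

```text
from [ 0.4994 -0.3584  0.0497] yaw -89.4 turn 0.6 tilt -1.0
[[0.0001, 0.0003, 0.0162, np.float64(0.011)]]
```

Request:
{"op": "arm_command", "data": {
  "motion": [
    [[0,0,0.006,0.01,0.5],[0,0,0.006,0,0.5],[0,0,0.004,0,0.5],[0,0,0,0,0.5],[0,0,0,0,0],[0,0,0,0,0],[0,0,0,0,0],[0,0,0,0,0],[0,0,0,0,0],[0,0,0,0,0]]
  ]
}}

```text
time_s: 19.23
tcp_pos: [0.499, -0.3588, 0.0334]
tcp_rot: [0.0, 1.0, -0.0, -0.0]
contact_force: [-0.0, -1.2, -0.1]
width: 0.0177
finger_force: 5.0
```

Request:
{"op": "arm_command", "data": {
  "motion": [
    [[0,0,0,0,0],[0,0,0,0,0],[0,0,0,0,0],[0,0,0,0,0],[0,0,0,0,0],[0,0,0,0,0],[0,0,0,0,0],[0,0,0,0,0],[0,0,0,0,0],[0,0,0,0,0]]
  ]
}}

```text
time_s: 20.07
tcp_pos: [0.4991, -0.3588, 0.0334]
tcp_rot: [0.0, 1.0, -0.0, 0.0]
contact_force: [-0.8, -1.0, 1.8]
width: 0.0172
finger_force: 5.0
```

Request:
{"op": "arm_command", "data": {
  "motion": [
    [[-0.002,0,-0.0035,0,0],[-0.002,0,-0.0035,0,0],[-0.002,0,-0.0035,0,0],[-0.002,0,-0.005,0,0],[0,0,-0.015,0,0],[0,0,-0.02,0,0],[0,0,-0.025,0,0],[0,0,-0.025,0,0],[0,0,-0.025,0,0],[0,0,-0.025,0,0]]
  ]
}}

```text
time_s: 20.9
tcp_pos: [0.4907, -0.3585, 0.1854]
tcp_rot: [-0.0, 1.0, -0.0, 0.0]
contact_force: [-0.2, -0.3, -1.5]
width: 0.018
finger_force: 5.0
```

```bash
cat >> h.py <<'E'
def hang():
    s=ctrl.read_state();R=yaw_y(s);tip=s["tcp_pos"]-R[:,2]*TIP;p,d=ctrl.capture("scene");P=cloud(d,ctrl.get_calibration("scene"));h=hsv(p)
    m=(h[...,0]>17)&(h[...,0]<31)&(h[...,1]>90)&(np.hypot(P[...,0]-tip[0],P[...,1]-tip[1])<.035)&(abs(P[...,2]-tip[2]+.03)<.05)
    q=(P[m]-tip);print(tip,s["width"],len(q))
    if len(q)>5:
        print(np.percentile(q,[2,50,98],axis=0).round(4))
        for z in np.arange(-.06,.0,.01):
            k=(q[:,2]>=z)&(q[:,2]<z+.01)
            if k.sum()>4: print(z.round(2),k.sum(),'x,y mean',q[k].mean(0).round(4)[:2])
        u,v=np.argwhere(m).mean(0)[::-1].astype(int);cv2.imwrite("pics/hang%d.png"%(s["time_s"]*10),cv2.resize(p[max(v-60,0):v+60,max(u-80,0):u+80],(640,480),interpolation=cv2.INTER_CUBIC))
E
python3 - <<'E'
from h import *
hang()
plan((.605,.030,.185),0,18)
E
```

```text
[ 0.4906969  -0.35852445  0.22294682] 0.01798603756075037 263
[[-0.0033 -0.0138 -0.0345]
 [ 0.0158  0.0008 -0.0109]
 [ 0.0261  0.0145  0.01  ]]
-0.04 24 x,y mean [0.0203 0.0007]
-0.03 62 x,y mean [0.0198 0.0012]
-0.02 51 x,y mean [0.0173 0.0007]
-0.01 77 x,y mean [0.0116 0.0004]
from [ 0.4925 -0.36    0.1908] yaw -90.0 turn -90.0 tilt -1.0
[[0.0062, -0.0217, 0.0003, np.float64(-0.087)], [0.0081, -0.021, 0.0003, np.float64(-0.087)], [0.0099, -0.0203, 0.0003, np.float64(-0.087)], [0.0116, -0.0193, 0.0003, np.float64(-0.087)], [0.0133, -0.0182, 0.0003, np.float64(-0.087)], [0.0148, -0.017, 0.0003, np.float64(-0.087)], [0.0162, -0.0156, 0.0003, np.float64(-0.087)], [0.0175, -0.0142, 0.0003, np.float64(-0.087)], [0.0187, -0.0126, 0.0003, np.float64(-0.087)], [0.0197, -0.0109, 0.0003, np.float64(-0.087)], [0.0206, -0.0091, 0.0003, np.float64(-0.087)], [0.0213, -0.0073, 0.0003, np.float64(-0.087)], [0.0219, -0.0054, 0.0003, np.float64(-0.087)], [0.0223, -0.0035, 0.0003, np.float64(-0.087)], [0.0225, -0.0015, 0.0003, np.float64(-0.087)], [0.0225, 0.0004, 0.0003, np.float64(-0.087)], [0.0224, 0.0024, 0.0003, np.float64(-0.087)], [0.0221, 0.0043, 0.0003, np.float64(-0.087)]]
```

The 200 g weight is hanging with about 10° of lean left. I'll carry it to the pan.

Request:
{"op": "arm_command", "data": {
  "motion": [
    [[0.006,-0.0217,0,-0.087,0],[0.008,-0.021,0,-0.087,0],[0.01,-0.02,0,-0.087,0],[0.0115,-0.0193,0,-0.087,0],[0.013,-0.018,0,-0.087,0],[0.0148,-0.017,0,-0.087,0],[0.016,-0.0156,0,-0.087,0],[0.0175,-0.014,0,-0.087,0],[0.0185,-0.0126,0,-0.087,0],[0.0195,-0.011,0,-0.087,0]]
  ]
}}

```text
time_s: 21.78
tcp_pos: [0.5526, -0.1422, 0.1838]
tcp_rot: [-0.0, 0.906, 0.423, -0.0]
contact_force: [-0.2, 0.1, -2.0]
width: 0.0176
finger_force: 5.0
```

Request:
{"op": "arm_command", "data": {
  "motion": [
    [[0.0205,-0.009,0,-0.087,0],[0.021,-0.0073,0,-0.087,0],[0.0218,-0.0054,0,-0.087,0],[0.022,-0.0035,0,-0.087,0],[0.022,-0.0015,0,-0.087,0],[0.022,0.0004,0,-0.087,0],[0.021,0.0024,0,-0.087,0],[0.02,0.0043,0,-0.087,0],[0,0,0,0,0],[0,0,0,0,0]]
  ]
}}

```text
time_s: 22.62
tcp_pos: [0.602, 0.0252, 0.1836]
tcp_rot: [-0.0, 0.709, 0.706, -0.0]
contact_force: [-0.3, -0.6, -2.0]
width: 0.0176
finger_force: 5.0
```

Run:
```python
from h import *
hang()
plan((.605,.026,.17),0,1)
```

```text
[0.60205535 0.02516187 0.2211128 ] 0.01763484868211374 166
[[-0.0063 -0.0115 -0.072 ]
 [ 0.0119  0.002  -0.0201]
 [ 0.0174  0.0323 -0.0021]]
-0.04 27 x,y mean [0.0132 0.0054]
-0.03 40 x,y mean [0.0122 0.0032]
-0.02 46 x,y mean [0.0094 0.0001]
-0.01 34 x,y mean [ 0.0092 -0.0014]
from [0.6019 0.0244 0.1837] yaw -0.3 turn -0.3 tilt -1.0
[[0.0016, 0.0031, 0.0137, np.float64(-0.006)]]
```

Request:
{"op": "arm_command", "data": {
  "motion": [
    [[0.001,0.002,0.006,-0.006,0],[0,0.001,0.008,0,0],[0,0,0.008,0,0],[0,0,0.007,0,0],[0,0,0.006,0,0],[0,0,0.005,0,0],[0,0,0.003,0,0],[0,0,0.002,0,0],[0,0,0.001,0,0],[0,0,0.001,0,0]]
  ]
}}

```text
time_s: 23.5
tcp_pos: [0.6054, 0.0255, 0.137]
tcp_rot: [0.0, 0.707, 0.707, 0.0]
contact_force: [0.4, 0.4, -2.2]
width: 0.0177
finger_force: 5.0
```

Request:
{"op": "arm_command", "data": {
  "motion": [
    [[0,0,0.001,0,0],[0,0,0.001,0,0],[0,0,0.001,0,0],[0,0,0.001,0,0],[0,0,0.001,0,0],[0,0,0.001,0,0],[0,0,0,0,0],[0,0,0,0,0],[0,0,0,0,0],[0,0,0,0,0]]
  ]
}}

```text
time_s: 24.33
tcp_pos: [0.6053, 0.0255, 0.1309]
tcp_rot: [0.0, 0.707, 0.707, 0.0]
contact_force: [-0.8, 0.3, -2.6]
width: 0.0177
finger_force: 5.0
```

Request:
{"op": "arm_command", "data": {
  "motion": [
    [[0,0,0.001,0,0],[0,0,0.001,0,0],[0,0,0.001,0,0],[0,0,0.001,0,0],[0,0,0.001,0,0],[0,0,0,0,0],[0,0,0,0,0],[0,0,0,0,0],[0,0,0,0,0],[0,0,0,0,0]]
  ]
}}

```text
time_s: 25.17
tcp_pos: [0.6053, 0.0255, 0.1259]
tcp_rot: [0.0, 0.707, 0.707, 0.0]
contact_force: [-0.1, -0.4, -1.7]
width: 0.0178
finger_force: 5.0
```

Run:
```python
from h import *
hang();panlook('pics/b2.png')
```

```text
[0.60531106 0.02551422 0.16340081] 0.017778825115993078 154
[[-0.0038 -0.0097 -0.0414]
 [ 0.0119  0.0062 -0.0215]
 [ 0.0173  0.0333 -0.0039]]
-0.05 5 x,y mean [0.0027 0.0205]
-0.04 32 x,y mean [0.0115 0.0117]
-0.03 42 x,y mean [0.0108 0.0119]
-0.02 45 x,y mean [0.01   0.0058]
-0.01 27 x,y mean [0.0102 0.0036]
pan z 0.1188 785 beam est -0.106
brass 326 [[0.6048 0.0162 0.1216]
 [0.6187 0.0609 0.1432]
 [0.6255 0.0922 0.1605]]
```

Request:
{"op": "arm_command", "data": {
  "motion": [
    [[0,0,0.001,0,0],[0,0,0.001,0,0],[0,0,0.001,0,0],[0,0,0,0,0],[0,0,0,0,0],[0,0,0,0,0],[0,0,0,0,0],[0,0,0,0,0],[0,0,0,0,0],[0,0,0,0,0]]
  ]
}}

```text
time_s: 26.1
tcp_pos: [0.6053, 0.0255, 0.1229]
tcp_rot: [0.0, 0.707, 0.707, 0.0]
contact_force: [-0.5, -0.5, -1.3]
width: 0.0179
finger_force: 5.0
```

Request:
{"op": "arm_command", "data": {
  "motion": [
    [[0,0,0.001,0,0],[0,0,0.001,0,0],[0,0,0,0,0],[0,0,0,0,0],[0,0,0,0,0],[0,0,0,0,0],[0,0,0,0,0],[0,0,0,0,0],[0,0,0,0,0],[0,0,0,0,0]]
  ]
}}

```text
time_s: 26.93
tcp_pos: [0.6053, 0.0255, 0.1209]
tcp_rot: [0.0, 0.707, 0.707, -0.0]
contact_force: [0.1, 0.3, -2.2]
width: 0.018
finger_force: 5.0
```

Run:
```python
from h import *
hang();panlook('pics/b3.png')
```

```text
[0.6052849  0.0255098  0.15835038] 0.01798531649988189 147
[[-0.0032 -0.011  -0.0391]
 [ 0.0114  0.0054 -0.0206]
 [ 0.0165  0.033  -0.0051]]
-0.04 27 x,y mean [0.0114 0.0114]
-0.03 46 x,y mean [0.0114 0.011 ]
-0.02 41 x,y mean [0.0106 0.0075]
-0.01 30 x,y mean [ 0.0095 -0.0013]
pan z 0.1161 771 beam est -0.085
brass 307 [[0.605  0.016  0.1177]
 [0.6189 0.0607 0.1391]
 [0.6253 0.0929 0.1571]]
```

View pics/b3.png

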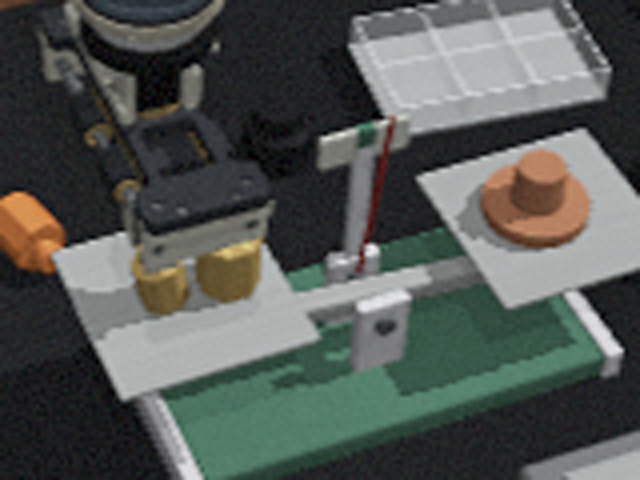

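The 200 g weight touches the pan at (160,280), upright beside the 400 g weight, and the pan is starting to sink. I'll follow it down.

Request:
{"op": "arm_command", "data": {
  "motion": [
    [[0,0,0.0015,0,0],[0,0,0.0015,0,0],[0,0,0.0015,0,0],[0,0,0.0015,0,0],[0,0,0,0,0],[0,0,0,0,0],[0,0,0,0,0],[0,0,0,0,0],[0,0,0,0,0],[0,0,0,0,0]]
  ]
}}

```text
time_s: 27.87
tcp_pos: [0.6053, 0.0255, 0.1149]
tcp_rot: [0.0, 0.707, 0.707, 0.0]
contact_force: [-0.6, 0.6, -0.6]
width: 0.0178
finger_force: 5.0
```

Run:
```python
from h import *
hang();panlook('pics/b4.png');print(ctrl.read_state()["contact_force"])
```

```text
[0.60528946 0.02553846 0.15237428] 0.01777547078864633 140
[[-0.0015 -0.0104 -0.0401]
 [ 0.0124  0.0054 -0.0204]
 [ 0.0172  0.0335 -0.0045]]
-0.04 27 x,y mean [0.0122 0.0111]
-0.03 41 x,y mean [0.0108 0.0117]
-0.02 35 x,y mean [0.0121 0.0059]
-0.01 32 x,y mean [0.0102 0.0009]
pan z 0.1103 773 beam est -0.041
brass 301 [[0.6035 0.0161 0.1123]
 [0.6194 0.0611 0.133 ]
 [0.6255 0.0923 0.1513]]
[-0.83772884 -0.05978604 -0.96327522]
```

Request:
{"op": "arm_command", "data": {
  "motion": [
    [[0,0,0.0015,0,0],[0,0,0.0015,0,0],[0,0,0.0015,0,0],[0,0,0.0015,0,0],[0,0,0,0,0],[0,0,0,0,0],[0,0,0,0,0],[0,0,0,0,0],[0,0,0,0,0],[0,0,0,0,0]]
  ]
}}

```text
time_s: 28.8
tcp_pos: [0.6053, 0.0255, 0.1089]
tcp_rot: [0.0, 0.707, 0.707, 0.0]
contact_force: [-1.3, 0.8, -0.2]
width: 0.018
finger_force: 5.0
```

Request:
{"op": "arm_command", "data": {
  "motion": [
    [[0,0,0,0,0],[0,0,0,0,0.35],[0,0,0,0,0.35],[0,0,0,0,0.35],[0,0,0,0,0.35],[0,0,0,0,0.35],[0,0,-0.005,0,0.35],[0,0,-0.015,0,0.4],[0,0,-0.02,0,0.4],[0,0,-0.02,0,0.4]]
  ],
  "force": 3
}}

```text
time_s: 29.63
tcp_pos: [0.605, 0.0255, 0.1697]
tcp_rot: [-0.0, 0.707, 0.707, -0.0]
contact_force: [0.6, 0.2, 0.2]
width: 0.0369
finger_force: 0.0
```

Request:
{"op": "arm_command", "data": {
  "motion": [
    [[0,0,-0.02,0,0.4],[0,0,-0.02,0,0.4],[-0.02,0,-0.01,0,0.4],[-0.03,0,0,0,0.4],[-0.03,0,0,0,0.4],[-0.03,0,0,0,0.4],[-0.03,0,0,0,0.4],[0,0,0,0,0.4],[0,0,0,0,0.4],[0,0,0,0,0.4]]
  ]
}}

```text
time_s: 30.47
tcp_pos: [0.6054, -0.114, 0.219]
tcp_rot: [-0.0, 0.707, 0.707, 0.0]
contact_force: [0.4, 1.3, 0.4]
width: 0.0372
finger_force: 0.0
```

Run:
```python
from h import *
panlook('pics/b5.png');s=ctrl.read_state();print(s["time_s"],s["tcp_pos"])
p,d=ctrl.capture("scene");P=cloud(d,ctrl.get_calibration("scene"));h=hsv(p)
# flange pan height and pointer lean
f=(h[...,1]<40)&(abs(P[...,0]-.605)<.06)&(P[...,1]>.245)&(P[...,1]<.365)&(P[...,2]>.08)&(P[...,2]<.13);print('flange pan z',np.median(P[f][:,2]))
r=((h[...,0]<6)|(h[...,0]>174))&(h[...,1]>140)&(abs(P[...,1]-.176)<.06)&(abs(P[...,0]-.605)<.06)&(P[...,2]>.11)&(P[...,2]<.23)
q=P[r];print(len(q));k=np.polyfit(q[:,2],q[:,1],1);print('pointer slope',k)
b=P[...,2]-0
m=(h[...,0]>17)&(h[...,0]<31)&(h[...,1]>90)&(abs(P[...,0]-.605)<.08)&(P[...,1]<.05)&(P[...,1]>-.03)&(P[...,2]>.085)&(P[...,2]<.2);q=P[m];print('200:',np.percentile(q,[2,50,98],axis=0).round(4))
```

```text
pan z 0.1023 803 beam est 0.021
brass 497 [[0.5981 0.0209 0.1047]
 [0.6152 0.0623 0.1349]
 [0.6248 0.0928 0.1602]]
30.5167 [ 0.60544981 -0.11358497  0.21901862]
flange pan z 0.10404108184468919
15
pointer slope [-0.00617249  0.17566101]
200: [[0.601  0.02   0.1047]
 [0.6153 0.0321 0.1327]
 [0.6223 0.0486 0.1521]]
```

The beam reads about +0.007 rad from the pan heights and the pointer. I'll take one last look before handing in.

Run:
```python
from h import *
p,d=ctrl.capture("scene");cv2.imwrite('pics/f.png',cv2.resize(p[110:290,150:470],(800,450),interpolation=cv2.INTER_CUBIC))
```

```text
(no output)
```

View pics/f.png

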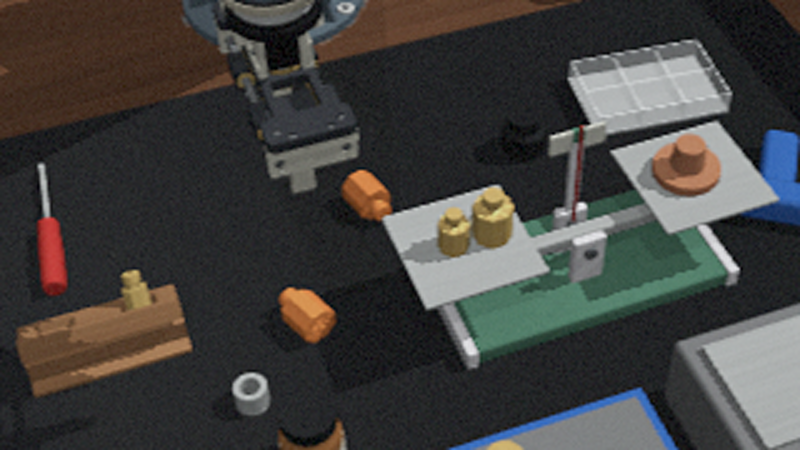

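The picture shows both weights upright on the pan at (455,232) and (492,217). The beam is level with the pointer at the green mark (580,140), and the 100 g weight is still in its seat at (135,290).

```bash
python3 -c "
from station import ctrl
print(ctrl.hand_in())"
```

```text
the job is handed in; nothing more can be done
None
```

I handed the job in with the 400 g and 200 g weights standing upright on the pan, the beam level to about 0.007 rad (green band ±0.05), and the 100 g weight still in its seat.

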